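# Set and lock the air pressure for the nailer

## Task

Set the outlet pressure of the small air receiver on the bench: pull the regulator's knob up to unlock it, turn it clockwise until the gauge needle points at the brass set marker on the gauge's rim (within half of one of the ten main scale divisions), then push the knob fully back down so that it locks, and let go. Leave the marker where it is, and do not shift the nail box, tape measure or pliers lying around.

Things in the scene. Friction and masses are not known exactly. Their poses are not given: they have to be found in the camera images.
- air_set: the air set, fixed on the bench: base plate 218 x 224 x 5 mm with a grey tank lying across at the back (90 mm thick, top 109 mm up, its valves to 146 mm) and a pressure regulator in front of it: black fluted knob on top, round white gauge in front. Origin on the bench straight below the knob's upright axis; x points from gauge to tank (away from the worker), y to the worker's left, z up
- knob_grip (a point): centre of the knob, on its axis; rides up with it. The knob is a black fluted upright cylinder, 50 mm across, 38 mm high; this point is 22 mm above its lower rim and 16 mm below its flat top, which is 166 mm above the bench when down. Beside and under its rim is 2 mm of gap, then a nut 47 mm and a bracket 62 mm wide. The gauge's upper edge (with marker) is 125 mm up, 35 mm in front of the axis
- knob_lift (a joint): how far the knob is pulled up, m: 0 = fully down (locked), 0.009 = upper stop. Stays where it is left; moving it takes 3 to 4 N, pushing it home up to 15 N. Below 0.006 a crown of 24 teeth keeps it from turning, above it turns freely. It locks every 15 degrees; pressed down ungripped between two such places, it turns itself up to 7.5 degrees to the nearer one
- knob_turn (a joint): angle of the knob, rad: grows clockwise seen from above, range -2.2 to 2.2; locking places at the multiples of 0.2618. Light friction of about 0.03 N m
- needle (a joint): angle of the gauge needle, rad: 0 = 12 o'clock, growing clockwise seen from the front. It follows the knob one to one (needle = knob_turn). The scale has ten main divisions of 27 degrees (0.471 rad). At the start it is 0.4 to 1.4 rad short (anticlockwise) of the marker
- marker (a joint): angle of the set marker, rad, counted as for the needle: the needle is on the marker when the two are equal. It is a plain brass clip, 13 mm wide, with a pointed tongue, on the gauge's rim; stiff, to be left where it is
- needle_tip (a point): tip of the black gauge needle, 32 mm from the centre of the gauge face. The gauge is 84 mm across; its face looks towards the worker and up (its normal 40 degrees above level), centre 63 mm in front of the knob's axis and 88 mm above the bench
- marker_tip (a point): the place of the needle tip, 32 mm from the centre of the gauge, at which the set marker points
- nail_box: cardboard nail box, 61 x 110 x 44 mm, right of the air set; origin at the centre of its underside
- tape_measure: yellow tape measure, 34 x 73 x 68 mm, standing left of the air set; origin at the centre of its underside
- pliers: pliers with blue handles, 56 x 178 x 14 mm, lying in front of the air set, towards the right; origin at the centre of its underside

How it is judged:
By the outcome, as a careful person would: the job done as asked, in the order asked, and still so for the second after the job is handed in, with the robot touching nothing.
It also fails if it takes over 45 s, if anything falls off the work surface, if the arm or the gripper's body presses on something with over 40 N, if the wrist force passes 120 N, or if a joint passes its speed limit or range.

## Robot

A 6-joint arm with a two-finger parallel gripper is mounted at the origin on a cart in front of the work surface, level with it; the furniture and walls round the work are solid. World frame = base frame: x ahead of the robot, y to its left, z up, the work surface at z = 0. Lengths are in m, angles in rad, forces in N, time in s.
With the tool pointing down it reaches from about 0.3 to 0.875 m from the base axis. Payload 6.4 kg.
Tool frame: the origin (TCP) lies at the centre of the arm's flange, where the gripper is bolted on; the fingertips stand 173 mm ahead of it and the grasp point (between the pads) lies 155 mm ahead of it (ctrl.pinch_z is the distance from the TCP to the grasp point, in m); z points along the fingers, y is the direction in which the jaws open and shut (so a half turn about z gives the same grasp; the last joint's range is limited). The gripper opens to 85 mm and grips with 20 to 120 N. Pads are 22 mm wide; open, the fingers measure 114 mm over their backs; the gripper's body (76 mm by 85 mm) begins 54 mm behind the grasp point. The pads swing forward as they close: fully open they stand 13 mm farther back than shut.
Start: joints at [-0.206, 0.181, 1.607, -0, 1.354, -0.206], TCP at [0.575, 0, 0.405] pointing down, gripper open.
Joint ranges: [-2.99, 2.99], [-0.89, 2.07], [0.3, 2.58], [-1.14, 4.28], [0, 2.63], [-3.12, 3.12]. Speed limits (rad/s): [2.57, 2.57, 3.01, 3.14, 3.14, 3.14].

## Interface

Orientations are given as a unit quaternion [w, x, y, z].
In Python, from bench import ctrl gives the robot as it stands.
- The arm moves only by the tool drive_tool, never from a script. Its argument "commands" is a list that holds one entry, the list of rows, each a list of 7 numbers: the shift along the tool's x, y, z in units of 50 mm (1.0 is 50 mm), then the turn, a rotation vector about the tool's x, y, z in units of 8 degrees (1.0 is 8 degrees), then the closure in counts, from 0 (fully open) to 255 (shut). A call has 1 to 10 rows; each row shifts and turns the commanded pose from where the row before left it, along the tool's axes as they then stand; what a row does not reach is not made up. A row lasts 1/10 s, in which the tool goes at most 50 mm and 8.59 degrees, less where a joint would pass 70% of its speed; a pose out of reach is approached as far as the arm can. A call is refused whole if a number of a shift passes 1 or a number of a turn 1, either way. A call with a gripper value outside its range is refused whole. The fingers move at their own pace and stop on an object; the grip force is fixed at half the most. Time passes only in rows, so rows that do not move let the fingers close. It gives the time, the measured TCP pose, the force and the opening at its end, in the units of the state.
- ctrl.get_obs(): the state, without advancing time (a new reading comes with each control period).
- ctrl.camera(name): name is "scene" or "top"; returns a dict with "pixels" (384x512x3 uint8, red, green, blue), "depth" (384x512 float32, m along the optical axis (not along the pixel's ray), 0 where there is no reading), "intrinsics" (3x3 intrinsics, pixels), "R" (3x3) and "t" (3): a world point X has camera coordinates R X + t. Camera axes: x right, y down, z forward; pixel columns grow to the right and rows downward; lengths in m; the calibration is good to about 2 mm. A picture is of the moment at which its call begins.
- ctrl.hand_in(): hands the job in, once; it reports no verdict.
The state is a dict: "time_s": time; "q": joint angles; "dq": joint speeds; "joint_efforts": joint torques, N m; "eef_pos": TCP position; "eef_rot": TCP orientation; "wrist_force": force on the tool from outside, world axes, zero at the start; "torque": the same for the moment, N m; "opening": opening from 0.0 (shut) to 1.0 (fully open).
Only numpy, scipy, OpenCV 4.12 (cv2) and the standard library are available. Lean on these libraries where they do the work, as an engineer would, in place of code of your own. Each camera call takes 0.05 s, during which the arm holds its last target. There are 200 camera calls.

## Working session

There is one attempt and no reset: what is moved stays moved. The work goes in short steps, Python scripts to look and compute and a tool call to move; the robot and the scene stay as the last step left them, time stands still between calls to the robot, and variables do not carry over. Pictures are saved under pics/ and viewed, about 8 in all and at most 12, crops included, and the job is handed in when it is done.

Besides the shell and the picture viewer there is one more tool, called after "Emit:" as name(argument=value, ...), one argument or row to a line, values as JSON. drive_tool: Moves the arm, as the interface text tells. Its arguments: {"type":"object","properties":{"commands":{"type":"array","items":{"type":"array","items":{"type":"array","items":{"type":"number"}}}}},"required":["commands"]}

```bash
mkdir -p pics
cat > h.py <<'E'
import numpy as np, cv2, pickle
from bench import ctrl
def snap(name,tag):
    c=ctrl.camera(name); pickle.dump(c,open(f'pics/{tag}.pkl','wb')); cv2.imwrite(f'pics/{tag}.png',c['pixels'][:,:,::-1]); return c
def ray(c,u,v):
    R,t=np.array(c['R']),np.array(c['t']); d=R.T@np.linalg.inv(c['intrinsics'])@np.array([u,v,1.]); return -R.T@t,d
def plane(c,u,v,p,n):
    o,d=ray(c,u,v); return o+d*(np.dot(n,np.array(p)-o)/np.dot(n,d))
def pt(c,u,v):
    o,d=ray(c,u,v); return o+d*c['depth'][int(v),int(u)]
def proj(c,X):
    x=c['intrinsics']@(np.array(c['R'])@X+c['t']); return x[:2]/x[2]
E
python3 - <<'E'
from h import *
a=snap('scene','s0');b=snap('top','t0')
cv2.imwrite('pics/a0.png',cv2.resize(np.vstack([a['pixels'],b['pixels']])[:,:,::-1],(400*1,600)) if 0 else np.vstack([a['pixels'],b['pixels']])[:,:,::-1])
for c in(a,b): print(c['intrinsics'][0],-np.array(c['R']).T@c['t'])
print(ctrl.get_obs())
E
```

```text
[387.11902058   0.         249.55470503] [ 0.1249887  -0.53104686  0.78268268]
[467.38917505   0.         267.77320138] [ 0.36539977 -0.12610293  1.25511708]
{'time_s': 0.1, 'q': array([-2.06339344e-01,  1.81464572e-01,  1.60790887e+00,  2.47099235e-05,
        1.35379029e+00, -2.06302022e-01]), 'dq': array([ 0.00027465, -0.00495501, -0.0005753 ,  0.00093235,  0.00068697,
       -0.0011709 ]), 'joint_efforts': array([-2.02498759e-04, -4.45872438e+01, -3.52238703e+01, -4.27332343e-04,
        4.16999465e-03,  3.20961749e-05]), 'eef_pos': array([5.74773888e-01, 4.57988684e-05, 4.03874833e-01]), 'eef_rot': array([-6.64072388e-04,  7.07121646e-01,  7.07091480e-01, -4.19791360e-04]), 'wrist_force': array([-0.28220868, -0.08764622, -0.41958401]), 'torque': array([-0.00815166,  0.02680609, -0.01860039]), 'opening': 0.9998802227778587}
```

View pics/s0.png

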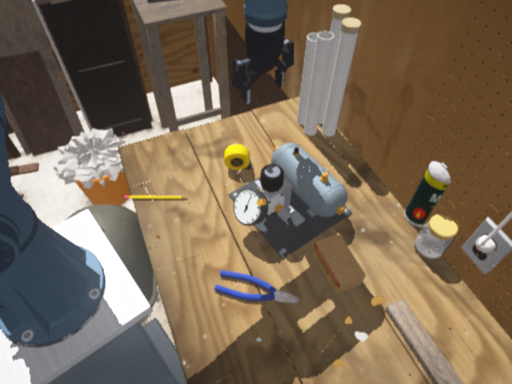

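View pics/t0.png

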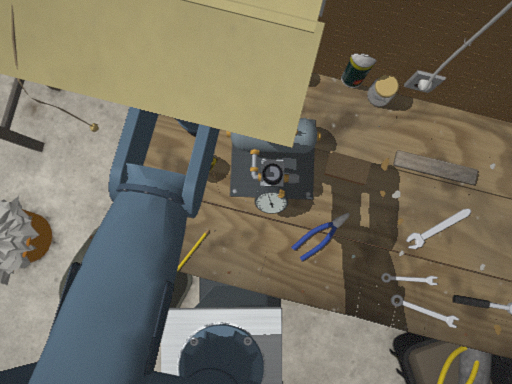

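Run:
```python
from h import *
a,b=[pickle.load(open(f'pics/{k}.pkl','rb')) for k in('s0','t0')]
A=cv2.resize(a['pixels'][140:260,215:355,::-1],None,fx=4,fy=4,interpolation=cv2.INTER_CUBIC)
B=cv2.resize(b['pixels'][110:220,225:325,::-1],None,fx=4.364,fy=4.364,interpolation=cv2.INTER_CUBIC)[:480,:]
A=cv2.resize(A,(420,480*420//560)) if 0 else A
cv2.imwrite('pics/zA.png',A);cv2.imwrite('pics/zB.png',B)
for u,v in[(100,60),(290,60),(300,130),(310,60),(315,30),(200,100)]: print('board',u,v,pt(b,u,v).round(3))
# points near knob top height in each view
for n,c in(('s',a),('t',b)):
    R,t=np.array(c['R']),np.array(c['t']);V,U=np.mgrid[:384,:512]
    P=np.stack([U,V,np.ones_like(U)],-1)@np.linalg.inv(c['intrinsics']).T*c['depth'][...,None]
    W=(P-t)@R
    m=(abs(W[...,2]-.166)<.006)&(c['depth']>0)&(W[...,0]>.3)&(W[...,0]<.9)&(abs(W[...,1])<.35)
    k,l,s,ce=cv2.connectedComponentsWithStats(m.astype(np.uint8))
    for i in range(1,k):
        if s[i,4]>40: print(n,s[i],ce[i].round(1),plane(c,*ce[i],[0,0,.166],[0,0,1]).round(4))
```

```text
board 100 60 [ 0.478 -0.014  0.949]
board 290 60 [ 0.47  -0.141  0.968]
board 300 130 [ 0.604 -0.207  0.109]
board 310 60 [ 0.469 -0.153  0.969]
board 315 30 [ 0.485 -0.156  0.978]
board 200 100 [ 0.452 -0.08   0.943]
s [348  76  86 100 486] [393.6 126.1] [ 0.8   -0.206  0.166]
s [310  83  15   7  54] [316.8  86.7] [0.7627 0.0104 0.166 ]
s [331  84  15   7  58] [337.6  87.6] [ 0.802 -0.025  0.166]
s [261 164  23  18 309] [271.9 172.8] [ 0.4861 -0.1406  0.166 ]
t [338  51  24  17  66] [350.4  58.1] [ 0.7647 -0.3252  0.166 ]
t [262 163  21  21 318] [271.8 173.3] [ 0.4896 -0.1351  0.166 ]
```

View pics/zA.png

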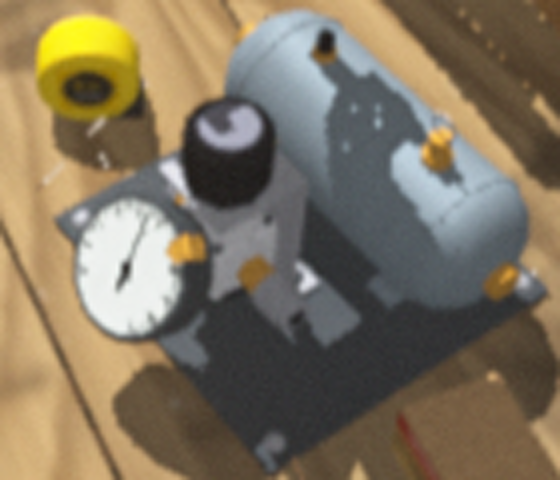

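View pics/zB.png

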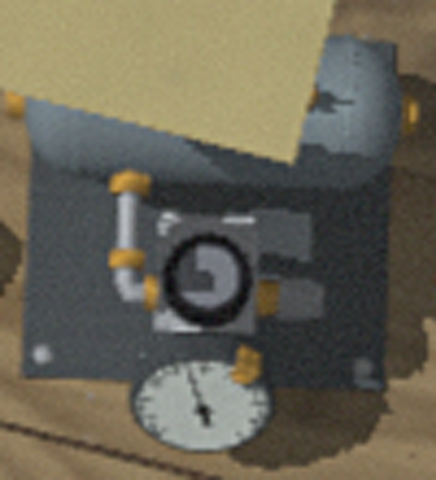

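```bash
cat >> h.py <<'E'
def gauge(O,yaw,ang,r,lift=0):
    ex=np.array([np.cos(yaw),np.sin(yaw),0]);ey=np.array([-ex[1],ex[0],0]);ez=np.array([0,0,1.])
    n=-ex*np.cos(np.radians(40))+ez*np.sin(np.radians(40)); up=ex*np.sin(np.radians(40))+ez*np.cos(np.radians(40))
    c=np.array([O[0],O[1],0])-.063*ex+.088*ez
    return c+r*(np.cos(ang)*up-np.sin(ang)*ey)+lift*n, c,n,up,-ey
def gang(c,O,yaw,u,v,lift=0):
    _,ce,n,up,ri=gauge(O,yaw,0,0); d=plane(c,u,v,ce+lift*n,n)-ce
    return np.arctan2(d@ri,d@up),np.hypot(d@ri,d@up)
E
cat > m1.py <<'E'
from h import *
a,b=[pickle.load(open(f'pics/{k}.pkl','rb')) for k in('s0','t0')]
zb=lambda u,v:((u+.5)/4.364+225-.5,(v+.5)/4.364+110-.5)
za=lambda u,v:((u+.5)/4+215-.5,(v+.5)/4+140-.5)
L=plane(b,*zb(20,378),[0,0,.005],[0,0,1]);Rr=plane(b,*zb(385,388),[0,0,.005],[0,0,1])
d=L-Rr;yaw=np.arctan2(d[1],d[0])-np.pi/2;print('plate',L.round(3),Rr.round(3),np.linalg.norm(d),np.degrees(yaw))
K1=plane(b,*zb(208,280),[0,0,.166],[0,0,1]);K2=plane(a,*za(231,128),[0,0,.166],[0,0,1]);print(K1,K2)
# gauge face: white blob
O=(K1+K2)/2
for nme,c,z,ps in(('t',b,zb,dict(hub=(205,410),tip=(191,368),mk=(247,362),top=(204,358))),('s',a,za,dict(hub=(123,272),tip=(147,212),mk=(186,248),rimr=(185,240)))):
    print(nme,'gauge centre px',proj(c,gauge(O,yaw,0,0)[0]).round(1),'hub seen',np.round(z(*ps['hub']),1), 'pt at hub depth',pt(c,*z(*ps['hub'])).round(4),gauge(O,yaw,0,0)[1].round(4))
    for k,p in ps.items(): print(k,np.round(gang(c,O,yaw,*z(*p)),3))
E
python3 m1.py
```

```text
plate [ 0.447 -0.022  0.005] [ 0.439 -0.246  0.005] 0.2241999814163484 -2.068114376228802
[ 0.48854459 -0.13621365  0.166     ] [ 0.48902102 -0.13888341  0.166     ]
t gauge centre px [271.9 202.2] hub seen [271.6 203.6] pt at hub depth [ 0.4221 -0.1345  0.0972] [ 0.4258 -0.1353  0.088 ]
hub [-3.018  0.005]
tip [-0.304  0.031]
mk [0.554 0.042]
top [-0.056  0.038]
s gauge centre px [247.9 207.2] hub seen [245.4 207.6] pt at hub depth [ 0.4202 -0.1336  0.0896] [ 0.4258 -0.1353  0.088 ]
hub [-2.407  0.007]
tip [-0.423  0.033]
mk [0.534 0.038]
rimr [0.425 0.039]
```

Emit:
drive_tool(
  commands=[
    [[-0.55,-0.34,0,0,0,0,0],[-0.55,-0.34,0,0,0,0,0],[-0.55,-0.34,0,0,0,0,0],[-0.55,-0.34,0,0,0,0,0],[-0.55,-0.34,0,0,0,0,0],[0,0,0,0,0,1,0],[0,0,0,0,0,1,0],[0,0,0,0,0,1,0],[0,0,0,0,0,1,0],[0,0,0,0,0,1,0]],
  ],
)

```text
time_s: 1.1
eef_pos: [0.4898, -0.1375, 0.4042]
eef_rot: [-0.0, 0.908, 0.42, -0.0]
wrist_force: [-0.5, 0.3, 1.0]
opening: 0.996
```

Emit:
drive_tool(
  commands=[
    [[0,0,0,0,0,1,0],[0,0,0,0,0,1,0],[0,0,0,0,0,1,0],[0,0,0,0,0,0,0],[0,0,0,0,0,0,0],[0,0,0,0,0,0,0]],
  ],
)

```text
time_s: 1.7
eef_pos: [0.49, -0.1375, 0.4045]
eef_rot: [-0.0, 0.974, 0.226, -0.0]
wrist_force: [-0.9, 0.9, -0.6]
opening: 1.001
```

```bash
cat > st.py <<'E'
from h import *
from scipy.spatial.transform import Rotation as Ro
def st(tgt=None):
    o=ctrl.get_obs();w=o['eef_rot'];R=Ro.from_quat([w[1],w[2],w[3],w[0]]).as_matrix()
    y=R[:,1];g=o['eef_pos']+R[:,2]*ctrl.pinch_z
    print('t',round(o['time_s'],2),'pinch',g.round(4),'tilt z',R[:,2].round(3),'jaw deg',round(np.degrees(np.arctan2(y[1],y[0])),1),'q6',o['q'][5].round(2),'F',o['wrist_force'].round(1),'T',o['torque'].round(2),'open',round(o['opening'],3))
    if tgt is not None: print('units to target',(R.T@(np.array(tgt)-g)/.05).round(3))
if __name__=='__main__': st([.4888,-.1375,.150])
E
python3 st.py
python3 - <<'E'
from h import *
a=snap('scene','s1');b=snap('top','t1')
A=cv2.resize(a['pixels'][130:260,215:325,::-1],None,fx=4,fy=4,interpolation=cv2.INTER_CUBIC)
B=cv2.resize(b['pixels'][140:220,225:325,::-1],None,fx=4,fy=4,interpolation=cv2.INTER_CUBIC)
cv2.imwrite('pics/z1.png',np.hstack([A,np.vstack([B,np.zeros((A.shape[0]-B.shape[0],B.shape[1],3),np.uint8)])])[:, :800])
E
```

```text
t 1.7 pinch [ 0.4899 -0.1374  0.2498] tilt z [-0.  0. -1.] jaw deg -63.8 q6 0.61 F [-0.9  0.9 -0.6] T [-0.03  0.    0.04] open 1.001
units to target [-0.02  -0.008  1.996]
```

View pics/z1.png

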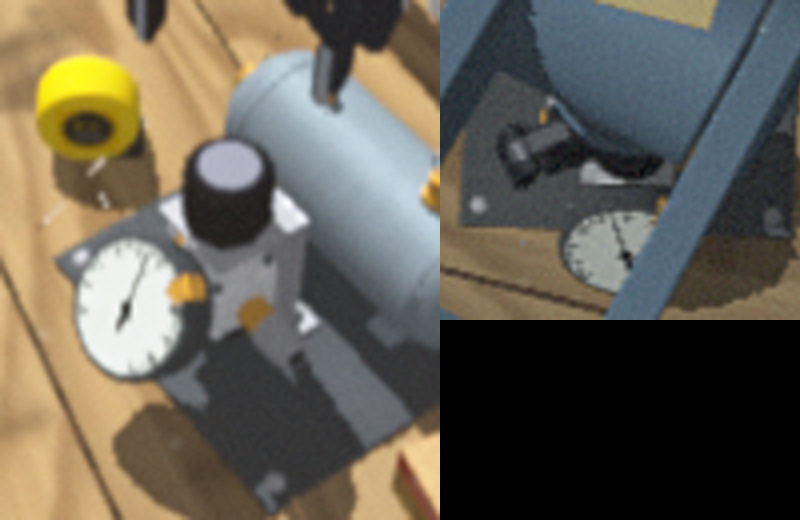

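Emit:
drive_tool(
  commands=[
    [[0,0,0.4,0,0,0,0],[0,0,0.4,0,0,0,0],[0,0,0.4,0,0,0,0],[0,0,0.4,0,0,0,0],[-0.02,0,0.2,0,0,0,0],[0,0,0.16,0,0,0,0],[0,0,0,0,0,0,0],[0,0,0,0,0,0,0]],
  ],
)

```text
time_s: 2.6
eef_pos: [0.4894, -0.1381, 0.3073]
eef_rot: [0.0, 0.974, 0.225, 0.0]
wrist_force: [1.4, -0.2, 0.7]
opening: 1.004
```

```bash
python3 st.py
```

```text
t 2.6 pinch [ 0.4895 -0.1382  0.1526] tilt z [ 0.001 -0.    -1.   ] jaw deg -64.0 q6 0.61 F [ 1.4 -0.2  0.7] T [0.02 0.01 0.03] open 1.004
units to target [-0.007 -0.019  0.053]
```

Close on the knob.

Emit:
drive_tool(
  commands=[
    [[0,0,0,0,0,0,60],[0,0,0,0,0,0,100],[0,0,0,0,0,0,255],[0,0,0,0,0,0,255],[0,0,0,0,0,0,255],[0,0,0,0,0,0,255],[0,0,0,0,0,0,255],[0,0,0,0,0,0,255]],
  ],
)

```text
time_s: 3.4
eef_pos: [0.4892, -0.1376, 0.3077]
eef_rot: [-0.0, 0.974, 0.225, 0.0]
wrist_force: [-2.8, 2.8, 6.4]
opening: 0.564
```

```bash
python3 st.py
```

```text
t 3.4 pinch [ 0.4893 -0.1375  0.153 ] tilt z [ 0.  0. -1.] jaw deg -64.0 q6 0.61 F [-2.8  2.8  6.4] T [ 0.53  0.5  -0.01] open 0.564
units to target [-0.008 -0.004  0.06 ]
```

Emit:
drive_tool(
  commands=[
    [[0,0,-0.04,0,0,0,255],[0,0,-0.04,0,0,0,255],[0,0,-0.04,0,0,0,255],[0,0,-0.04,0,0,0,255],[0,0,0,0,0,0,255],[0,0,0,0,0,0,255]],
  ],
)

```text
time_s: 4.0
eef_pos: [0.4891, -0.1377, 0.315]
eef_rot: [-0.0, 0.974, 0.225, 0.0]
wrist_force: [1.0, 4.2, -0.4]
opening: 0.564
```

```bash
python3 st.py
python3 - <<'E'
from h import *
a=snap('scene','s2')
cv2.imwrite('pics/z2.png',cv2.resize(a['pixels'][150:240,220:300,::-1],None,fx=6,fy=6,interpolation=cv2.INTER_CUBIC))
E
```

```text
t 4.0 pinch [ 0.4891 -0.1376  0.1603] tilt z [ 0.     0.001 -1.   ] jaw deg -64.0 q6 0.61 F [ 1.   4.2 -0.4] T [ 0.62 -0.16 -0.  ] open 0.564
units to target [-0.006 -0.004  0.206]
```

View pics/z2.png

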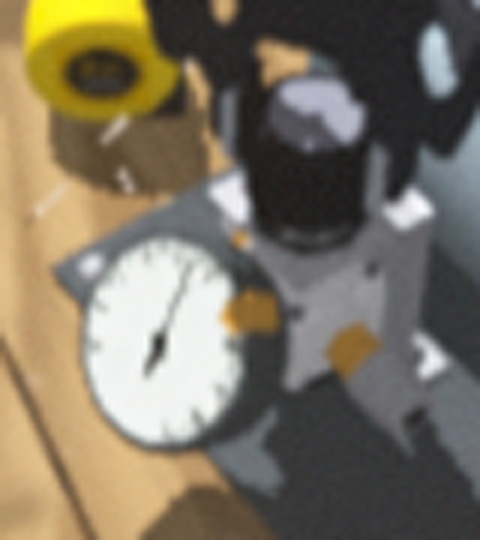

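```bash
cat > m2.py <<'E'
from h import *
import sys
def rel(c,O,yaw,hub,p):
    _,ce,n,up,ri=gauge(O,yaw,0,0); d=plane(c,*p,ce,n)-plane(c,*hub,ce,n)
    return np.degrees(np.arctan2(d@ri,d@up)).round(1),np.hypot(d@ri,d@up).round(4)
O=(.4888,-.1375);yaw=np.radians(-2.07)
if __name__=='__main__':
    a=pickle.load(open('pics/s2.pkl','rb'));b=pickle.load(open('pics/t0.pkl','rb'))
    z=lambda u,v:((u+.5)/6+220-.5,(v+.5)/6+150-.5)
    zb=lambda u,v:((u+.5)/4.364+225-.5,(v+.5)/4.364+110-.5)
    for n,c in(('s',a),('t',b)):
        p=c['pixels'].astype(int); m=(p.min(2)>150)&(np.ptp(p,2)<45); m=m.astype(np.uint8)
        x,y=map(int,proj(c,gauge(O,yaw,0,0)[0])); w=np.zeros_like(m); w[y-22:y+22,x-18:x+18]=m[y-22:y+22,x-18:x+18]
        cs,_=cv2.findContours(w,cv2.RETR_EXTERNAL,cv2.CHAIN_APPROX_NONE);k=max(cs,key=cv2.contourArea)
        e=cv2.fitEllipse(cv2.convexHull(k)); print(n,'face ellipse',np.round(e[0],1),np.round(e[1],1),'pred centre',proj(c,gauge(O,yaw,0,0)[0]).round(1))
        ce=e[0]
        if n=='s': q=dict(tip=z(193,262),tail=z(148,376),hub=z(158,347),mktongue=z(224,316),mkmid=z(250,312));h=z(158,347)
        else: q=dict(tip=zb(191,368),tail=zb(208,424),mk=zb(247,362),tongue=zb(237,380));h=zb(205,410)
        for kk,pp in q.items(): print(kk,'vs hub',rel(c,O,yaw,h,pp),'vs ellipse',rel(c,O,yaw,ce,pp))
        # amber pixels centroid (clip)
        hsv=cv2.cvtColor(c['pixels'],cv2.COLOR_RGB2HSV);am=cv2.inRange(hsv,(10,130,100),(25,255,255));
        g=np.zeros_like(am);X,Y=(262,202) if n=='s' else (281,193);g[Y-6:Y+7,X-6:X+7]=am[Y-6:Y+7,X-6:X+7]
        v,u=np.nonzero(g);
        print('clip',len(u),u.mean(),v.mean(),rel(c,O,yaw,ce,(u.mean(),v.mean())))
E
python3 m2.py
```

```text
s face ellipse [245.5 205.2] [27.8 35.5] pred centre [247.9 207.2]
tip vs hub (np.float64(-13.4), np.float64(0.035)) vs ellipse (np.float64(-7.3), np.float64(0.0315))
tail vs hub (np.float64(162.6), np.float64(0.0117)) vs ellipse (np.float64(151.3), np.float64(0.0159))
hub vs hub (np.float64(0.0), np.float64(0.0)) vs ellipse (np.float64(124.2), np.float64(0.005))
mktongue vs hub (np.float64(28.8), np.float64(0.0326)) vs ellipse (np.float64(37.6), np.float64(0.0325))
mkmid vs hub (np.float64(32.4), np.float64(0.0441)) vs ellipse (np.float64(38.9), np.float64(0.0443))
clip 46 261.5217391304348 201.6304347826087 (np.float64(39.2), np.float64(0.045))
t face ellipse [270.6 202.6] [19.5 25.3] pred centre [271.9 202.2]
tip vs hub (np.float64(-14.1), np.float64(0.0355)) vs ellipse (np.float64(-11.3), np.float64(0.0317))
tail vs hub (np.float64(170.4), np.float64(0.012)) vs ellipse (np.float64(163.6), np.float64(0.0158))
mk vs hub (np.float64(29.2), np.float64(0.0464)) vs ellipse (np.float64(34.0), np.float64(0.0448))
tongue vs hub (np.float64(34.3), np.float64(0.0311)) vs ellipse (np.float64(41.8), np.float64(0.03))
clip 33 281.09090909090907 193.5151515151515 (np.float64(36.4), np.float64(0.042))
```

Emit:
drive_tool(
  commands=[
    [[0,0,-0.03,0,0,0,255],[0,0,0,0,0,0,255],[0,0,0,0,0,0.5,255],[0,0,0,0,0,0.5,255],[0,0,0,0,0,0,255]],
  ],
)

```text
time_s: 4.55
eef_pos: [0.4891, -0.1376, 0.3163]
eef_rot: [-0.0, 0.988, 0.155, -0.0]
wrist_force: [0.7, 6.2, -0.8]
opening: 0.564
```

```bash
python3 st.py
```

```text
t 4.55 pinch [ 0.4891 -0.1374  0.1616] tilt z [-0.     0.001 -1.   ] jaw deg -72.1 q6 0.75 F [ 0.7  6.2 -0.8] T [ 0.91 -0.17 -0.03] open 0.564
units to target [-0.005 -0.     0.231]
```

Emit:
drive_tool(
  commands=[
    [[0,0,0,0,0,0.8,255],[0,0,0,0,0,0.8,255],[0,0,0,0,0,0.8,255],[0,0,0,0,0,0.8,255],[0,0,0,0,0,0.8,255],[0,0,0,0,0,0.63,255],[0,0,0,0,0,0,255],[0,0,0,0,0,0,255]],
  ],
)

```text
time_s: 5.35
eef_pos: [0.4891, -0.137, 0.3163]
eef_rot: [-0.001, 0.986, -0.165, -0.0]
wrist_force: [1.0, 9.3, 0.4]
opening: 0.564
```

```bash
python3 st.py
python3 - <<'E'
from h import *
a=snap('scene','s3');b=snap('top','t3')
A=cv2.resize(a['pixels'][160:230,225:280,::-1],None,fx=8,fy=8,interpolation=cv2.INTER_CUBIC)
B=cv2.resize(b['pixels'][180:220,250:295,::-1],None,fx=8,fy=8,interpolation=cv2.INTER_CUBIC)
cv2.imwrite('pics/z3.png',np.hstack([A,np.vstack([B,np.zeros((A.shape[0]-B.shape[0],B.shape[1],3),np.uint8)])]))
E
```

```text
t 5.35 pinch [ 0.4891 -0.1366  0.1616] tilt z [-0.     0.002 -1.   ] jaw deg -109.0 q6 1.39 F [1.  9.3 0.4] T [ 1.53 -0.24 -0.01] open 0.564
units to target [0.001 0.019 0.231]
```

View pics/z3.png

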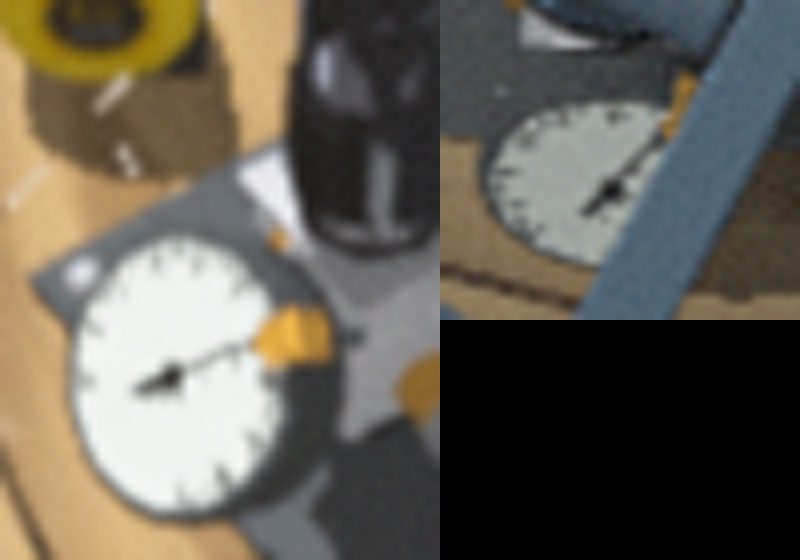

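Emit:
drive_tool(
  commands=[
    [[0,0,0.04,0,0,0,255],[0,0,0.04,0,0,0,255],[0,0,0.04,0,0,0,255],[0,0,0.03,0,0,0,255],[0,0,0.03,0,0,0,255],[0,0,0,0,0,0,255],[0,0,0,0,0,0,255]],
  ],
)

```text
time_s: 6.15
eef_pos: [0.4892, -0.1369, 0.3084]
eef_rot: [-0.001, 0.986, -0.165, -0.0]
wrist_force: [-2.2, 11.5, 11.0]
opening: 0.561
```

```bash
python3 st.py
```

```text
t 6.15 pinch [ 0.4892 -0.1366  0.1537] tilt z [-0.     0.002 -1.   ] jaw deg -109.0 q6 1.39 F [-2.2 11.5 11. ] T [1.83 0.42 0.02] open 0.561
units to target [-0.001  0.02   0.075]
```

Another 1.5 mm to seat it.

Emit:
drive_tool(
  commands=[
    [[0,0,0.02,0,0,0,255],[0,0,0.02,0,0,0,255],[0,0,0,0,0,0,255],[0,0,0,0,0,0,255]],
  ],
)

```text
time_s: 6.55
eef_pos: [0.4893, -0.1369, 0.3076]
eef_rot: [-0.001, 0.986, -0.165, -0.0]
wrist_force: [-6.5, 12.8, 19.8]
opening: 0.562
```

```bash
python3 st.py
```

```text
t 6.55 pinch [ 0.4892 -0.1366  0.1529] tilt z [-0.     0.002 -1.   ] jaw deg -109.0 q6 1.39 F [-6.5 12.8 19.8] T [2.17 1.05 0.02] open 0.562
units to target [-0.003  0.02   0.057]
```

Emit:
drive_tool(
  commands=[
    [[0,0,0.02,0,0,0,255],[0,0,0,0,0,0,255],[0,0,0,0,0,0,255]],
  ],
)

```text
time_s: 6.85
eef_pos: [0.4893, -0.1369, 0.3075]
eef_rot: [-0.001, 0.986, -0.165, -0.0]
wrist_force: [-10.1, 14.0, 27.3]
opening: 0.562
```

Emit:
drive_tool(
  commands=[
    [[0,0,-0.03,0,0,0,255],[0,0,-0.01,0,0,0,160],[0,0,0,0,0,0,80],[0,0,0,0,0,0,0],[0,0,0,0,0,0,0],[0,0,0,0,0,0,0],[0,0,0,0,0,0,0]],
  ],
)

```text
time_s: 7.55
eef_pos: [0.4891, -0.1382, 0.3061]
eef_rot: [0.0, 0.986, -0.166, -0.0]
wrist_force: [0.6, 0.3, 0.6]
opening: 1.004
```

Emit:
drive_tool(
  commands=[
    [[0,0,-0.3,0,0,0,0],[0,0,-0.4,0,0,0,0],[0,0,-0.5,0,0,0,0],[0,0,-0.3,0,0,0,0],[0,0,0,0,0,0,255],[0,0,0,0,0,0,255],[0,0,0,0,0,0,255],[0,0,0,0,0,0,255],[0,0,0,0,0,0,255],[0,0,0,0,0,0,255]],
  ],
)

```text
time_s: 8.55
eef_pos: [0.489, -0.1379, 0.3807]
eef_rot: [-0.0, 0.986, -0.165, -0.0]
wrist_force: [0.4, 0.5, -0.1]
opening: 0.005
```

```bash
python3 st.py
python3 - <<'E'
from h import *
a=snap('scene','s4')
cv2.imwrite('pics/z4.png',cv2.resize(a['pixels'][155:230,225:295,::-1],None,fx=8,fy=8,interpolation=cv2.INTER_CUBIC))
for k in('s0','s1','s4'):
    c=pickle.load(open(f'pics/{k}.pkl','rb'));h=[]
    for x in range(267,277):
        for y in range(170,176): h.append(pt(c,x,y)[2])
    print(k,'knob top z',np.median(h).round(4),np.std(h).round(4))
E
```

```text
t 8.55 pinch [ 0.4889 -0.1378  0.226 ] tilt z [-0.001  0.    -1.   ] jaw deg -109.0 q6 1.39 F [ 0.4  0.5 -0.1] T [ 0.03 -0.    0.04] open 0.005
units to target [-0.003 -0.005  1.519]
s0 knob top z 0.1659 0.001
s1 knob top z 0.1657 0.0011
s4 knob top z 0.1658 0.0009
```

View pics/z4.png

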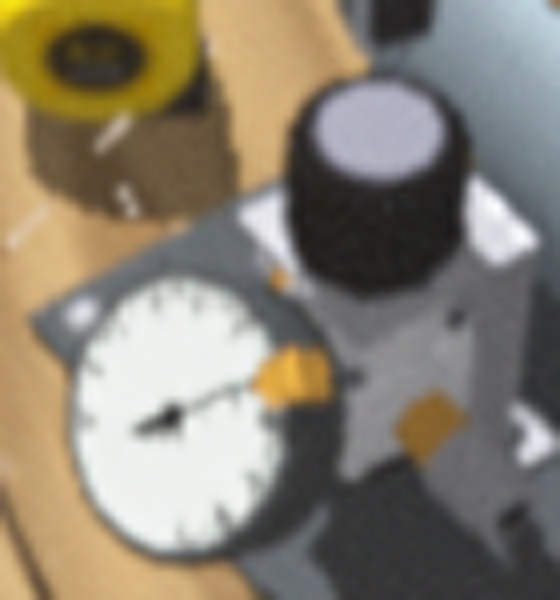

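```bash
python3 -c "
from bench import ctrl
print(ctrl.hand_in())"
```

```text
the job is handed in; nothing more can be done
None
```

The regulator is set and locked, and the job is handed in at about 8.6 s. I gripped the knob, pulled it up about 8.5 mm, turned it 45° clockwise (three locking places), pushed it home with 27 N, then let go and backed off.

**Last checks:**
- **Lock:** the knob top measured 165.8 mm, against 165.7–165.9 mm before the start, so it is fully down. I did not press it again from above.
- **Needle:** in the last scene picture it points at the tip of the brass marker's tongue. The top view agreed after the turn, before the push down.
- **Contact:** the gripper is clear of everything, about 4 cm above the knob, and the wrist force reads about 0.
- **Other objects:** I did not measure the nail box, tape measure or pliers again afterwards. The arm stayed over the knob and went near none of them.

**What disagreed:**
- **Marker angle:** my early estimates ranged from 29° to 42°, depending on which point I took as the gauge centre. I went by the needle lining up with the marker in both views instead.
- **Side force:** holding the knob during the turn and push gave 9–14 N sideways, probably because the grip was slightly off-centre. It was gone after release.

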